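Slide a jar out to the viewing mark on its board and hold the board

ROBOT

A 6-joint arm with a two-finger parallel gripper is mounted at the origin on the work surface. World frame = base frame: x ahead of the robot, y to its left, z up, the work surface at z = 0. Lengths are in m, angles in rad, forces in N, time in s.
With the tool pointing down it reaches from about 0.325 to 0.775 m from the base axis. Payload 5.5 kg.
Tool frame: the origin (TCP) lies midway between the tips of the shut fingers; the grasp point (between the pads) lies 19 mm behind it; z points along the fingers, y is the line along which they close (so a half turn about z gives the same grasp; the last joint's range is limited). The gripper opens to 85 mm and grips with 20 to 120 N. Pads are 22 mm wide; open, the fingers measure 114 mm over their backs; the gripper's body (76 mm by 85 mm) begins 54 mm behind the grasp point. The pads swing forward as they close: fully open they stand 13 mm farther back than shut.
Start: joints at [-1.253, 0.091, 1.231, -0, 1.82, -0.057], TCP at [0.22, -0.558, 0.231] pointing down, gripper open.
Joint ranges: [-2.87, 2.87], [-0.86, 2.18], [0.17, 2.46], [-1.51, 4.65], [0.06, 2.69], [-2.65, 2.65]. Speed limits (rad/s): [2.57, 2.57, 3.01, 3.14, 3.14, 3.14].

INTERFACE

Orientations are given as [roll, pitch, yaw] about the fixed x, y, z axes, in that order (R = Rz(yaw) Ry(pitch) Rx(roll)).
In Python, from bench import env, telemetry, capture, camera_params, boxes_of, cut_out gives the robot as it stands. Calls block until the motion is done:
- env.move_ptp(position, orientation): joint-space move of the TCP to a pose.
- env.movel(position, orientation=None, max_speed=0.15, force_limit=None): straight line of the TCP; orientation=None keeps the orientation; max_speed is the mean speed in m/s. With force_limit (N) it stops when the force on the tool has changed by that much, and returns True; else False.
- env.move_j(angles): joint-space move.
- env.set_gripper(opening, squeeze=None): opening from 0.0 (shut) to 1.0 (fully open); squeeze is the grip in N (None keeps the last); returns when the fingers have stopped.
- env.sleep(seconds).
- env.solve_ik(position, orientation): joint angles nearest the present ones, or None.
- telemetry.sense(): the state.
- capture(name): name is "side" or "top" or "wrist"; returns the picture (384x512x3 uint8, red, green, blue); there is no depth.
- camera_params(name): a dict with "vertical_fov" (degrees; the focal length in pixels is half the picture's height over the tangent of half this angle, whatever the lens; pixels are square), "cx", "cy" (the principal point, pixels), "rvec" (rotation vector, rad) and "tvec" (3), from world to camera coordinates, as OpenCV has them. Camera axes: x right, y down, z forward; pixel columns grow to the right and rows downward; lengths in m; the calibration is good to about 2 mm. The wrist camera is an equidistant fisheye: a pixel r from the principal point sees the ray r / f radians off the axis. A picture is of the moment at which its call begins: read the wrist's pose just before it. camera_params takes no time and is no camera call; for the wrist camera it gives the pose at the moment of the call.
A pose or a line that the arm cannot do raises env.Unreachable and nothing moves.
- env.close_job(): hands the job in; it is judged then, once.
Trained networks look in the newest picture that a camera, given by its name, has taken for a name from the list of things; names that differ only in an ending like _2 or _b are one class to them, and where a whole thing is asked for, a point or a joint stands for the part that bears it (a point fixed in the world has none). Each returns a list of dicts, best first, with "confidence" (0 to 1); they miss things now and then, are a little off and sometimes report something else, mostly with a low value. They report only what shows in the picture. A call takes as long as a camera call.
- boxes_of(camera, label): "rect" ([left, top, right, bottom] in pixels, round what is visible of it).
- cut_out(camera, label): "region" (384x512 bool, what is visible of it) and "rect" ([left, top, right, bottom] in pixels, round what is visible of it).
The state is a dict: "clock": time; "joint_pos": joint angles; "qd": joint speeds; "joint_torque": joint torques, N m; "tcp_pos": TCP position; "ee_rot": TCP orientation; "contact_force": force on the tool from outside, world axes, zero at the start; "ft_torque": the same for the moment, N m; "finger_gap": opening from 0.0 (shut) to 1.0 (fully open); "finger_force": force on a finger pad.
Only numpy, scipy, OpenCV 4.12 (cv2) and the standard library are available. Lean on these libraries where they do the work, as an engineer would, in place of code of your own. Each camera call takes 0.05 s, during which the arm holds its last target. There are 200 camera calls.

TASK

Stand the small lidded jar upright in the middle of the sprung pan on the wooden board and let go of it. Then slide the board, flat on the riser and straight out along it, until the board's pan end is level with the pointer of the mark post, without touching the post with it. It would tip there, so finish while still holding the board at its cleat end, level and still, with the jar standing on the pan; leave the other jars, the carton and the spare lid where they are.

Things in the scene. Friction and masses are not known exactly. Their poses are not given: they have to be found in the camera images.
- stand: Fixed low riser with a grey flat top 150 (its x) x 300 (its y) mm, top face 60 mm above the bench. Origin at the centre of its underside on the bench; its +y points outward, the way the board slides (roughly to the robot's left, world +y, turned up to about 0.18 rad).
- stand_edge (a point): Middle of the riser's outer top edge, 150 mm along the riser's +y from its origin, 60 mm above the bench; axes as the riser. With the jar aboard the board tips over this edge when its overhang passes about 120 to 140 mm; at the mark the overhang is 150 to 200 mm and the cleat end must be held down with about 1 to 7 N.
- board: Loose wooden board 130 (x) x 360 (y) x 18 (z) mm, about 0.5 kg, lying on the riser, its outer end only 10 to 50 mm past the edge at the start; y along its length, +y outward, within 0.04 rad of the riser's y. Origin at the centre of its underside. An upright cleat stands near its inner end, a sprung pan near its outer end. Sliding it takes a few N; nothing guides it but the gripper.
- board_end (a point): Middle of the top edge of the board's outer end, 180 mm along the board's +y from its origin, on its top face; axes as the board. This end is to come level with the pointer.
- cleat_top (a point): Middle of the top of the cleat to hold the board by: wooden block 60 (board x) x 28 (board y) mm, standing 50 mm above the board's top face, 140 mm from the board's origin towards its inner end (-y). Free on all sides; can be pinched from above across its 28 mm, fingers closing along the board's y.
- pan_top (a point): Centre of the top of the round flat steel pan, 84 mm in diameter, 6 mm thick, no rim, 120 mm along the board's +y from the board's origin. Empty, its top is about 23 mm above the board's top face; it is sprung and sinks straight down 5 to 9 mm under the jar (450 N/m, 14 mm travel at most).
- jar: Small round glass jar with fixed dark wooden lid, standing on the bench off the riser's outer end at the start, 104 mm tall, body 56 mm in diameter, lid 60 mm in diameter and 24 mm tall (80 to 104 mm above the base), about 0.3 kg. Origin at the centre of its underside, z up. Grip it by the lid from above.
- mark: Fixed mark post: steel rod 12 mm in diameter, 92 mm tall, on a foot 56 mm in diameter, beside the board's path on the side away from the robot, 130 mm from the riser's centre line. Origin at the centre of its underside; axes parallel to the riser's. A thin pointer reaches from it 40 mm towards its -x, square to the board's path.
- mark_tip (a point): Tip of the pointer, 78 mm above the bench (the height of the board's top face), about 25 mm clear of the board's long edge. The board's outer end is to have the same coordinate along the riser's y as this tip.
- big_jar_a: Bystander: large lidded glass jar, 104 mm in diameter, 145 mm tall; origin at the centre of its underside.
- big_jar_b: Bystander: a second large lidded glass jar, same size; origin at the centre of its underside.
- carton: Bystander: small cardboard carton 120 x 90 x 60 mm; origin at the centre of its underside.
- spare_lid: Bystander: loose dark wooden lid, 84 mm in diameter, 14 mm thick, lying on the bench; origin at the centre of its underside.

How it is judged:
By the outcome, as a careful person would: the job done as asked, in the order asked, and still so for the second after the job is handed in, while the arm keeps its last pose, push and grip.
It also fails if it takes over 56 s, if anything falls off the work surface, if the arm or the gripper's body presses on something with over 40 N, if the wrist force passes 120 N, or if a joint passes its speed limit or range.

## Working session

There is one attempt and no reset: what is moved stays moved. The work goes in short steps, each a Python script; the robot and the scene stay as the last script left them, time stands still between calls to the robot, and variables do not carry over. Pictures are saved under pics/ and viewed, at most 10 in all, crops included, and the job is handed in when it is done.

```bash
ls; mkdir -p pics
python3 - <<'E'
from bench import *
import cv2,numpy as np
ims=[]
for c in ("side","top"):
    im=capture(c); ims.append(im); p=camera_params(c); print(c,p)
    for l in ("jar","board","pan_top","cleat_top","mark","mark_tip","stand","board_end"):
        print(l,[(np.round(b["rect"]).astype(int).tolist(),round(b["confidence"],2)) for b in boxes_of(c,l)][:3])
    cv2.imwrite(f"pics/{c}0.png",cv2.resize(im[...,::-1],(768,576)))
s=telemetry.sense(); print(s["clock"],s["ee_rot"],s["contact_force"])
E
```

```text
bench.py
pics
side {'vertical_fov': 54.83012268511637, 'cx': 252.5715883402379, 'cy': 189.9684591393958, 'rvec': array([ 2.33223977, -0.28382494,  0.12780327]), 'tvec': array([-0.60297045,  0.09236676,  1.01152794])}
jar [([209, 116, 230, 148], 0.65)]
board [([203, 146, 287, 248], 0.78), ([248, 116, 262, 142], 0.61)]
pan_top [([216, 144, 244, 168], 0.8)]
cleat_top [([206, 144, 286, 245], 0.4)]
mark [([242, 115, 261, 143], 0.67), ([199, 162, 234, 242], 0.58)]
mark_tip [([286, 134, 331, 198], 0.51), ([243, 114, 263, 142], 0.46)]
stand [([202, 159, 232, 243], 0.63)]
board_end [([207, 145, 287, 247], 0.59)]
top {'vertical_fov': 42.33095159072225, 'cx': 250.32950355483078, 'cy': 187.76640637943675, 'rvec': array([ 2.15677752, -2.18038363,  0.10035984]), 'tvec': array([-0.10049589,  0.59483065,  1.49371313])}
jar [([126, 182, 156, 205], 0.95)]
board [([182, 168, 300, 220], 0.84), ([184, 181, 213, 212], 0.53)]
pan_top [([183, 183, 215, 215], 0.95), ([352, 174, 384, 201], 0.69)]
cleat_top [([180, 170, 301, 221], 0.82)]
mark [([130, 151, 149, 165], 0.71)]
mark_tip [([131, 150, 150, 166], 0.76), ([299, 112, 342, 156], 0.45)]
stand []
board_end [([180, 168, 301, 219], 0.75)]
0.9 [3.14157624e+00 1.09820465e-05 3.74766674e-01] [-0.0580507  -0.72967258 -0.96986491]
```

View pics/side0.png

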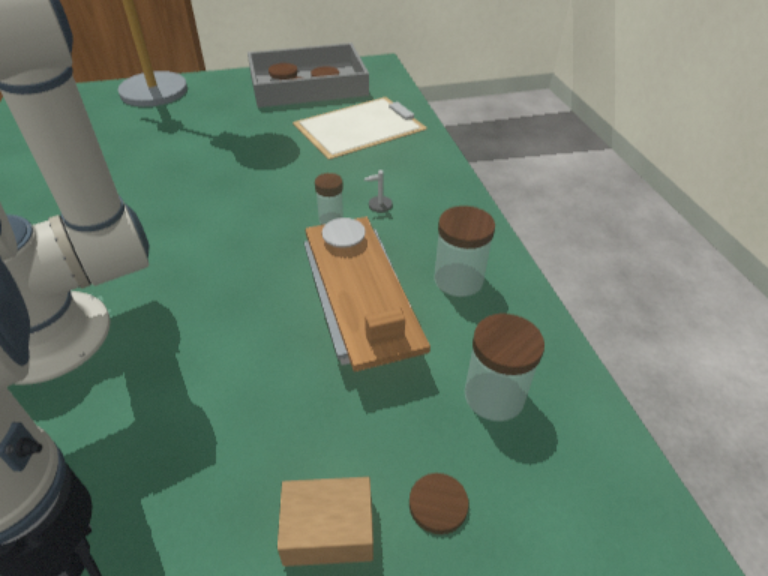

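View pics/top0.png

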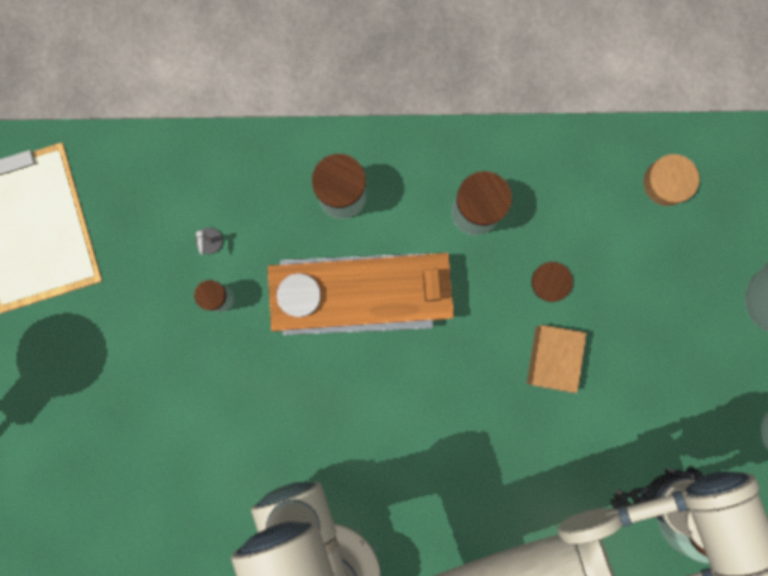

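Side view (768×576): jar (329,200), pan (343,235), pointer tip (367,178), cleat (385,325). Top view: jar lid (210,295), pan (298,295), cleat (432,285), post (209,240). They agree with the network boxes; the low-confidence extras are wrong. Next are rough positions, then wrist views.

```bash
cat > h.py <<'E'
from bench import *
import numpy as np, cv2
def ray(p,uv,fish=False):
    f=192/np.tan(np.radians(p["vertical_fov"])/2)
    R,_=cv2.Rodrigues(np.array(p["rvec"])); d=np.array([(uv[0]-p["cx"]),(uv[1]-p["cy"])])/f
    r=np.linalg.norm(d)
    v=np.array([*(d*np.sin(r)/max(r,1e-9)),np.cos(r)]) if fish else np.array([*d,1.])
    v=R.T@v
    return -R.T@np.array(p["tvec"]), v/np.linalg.norm(v)
def plane(p,uv,z,fish=False):
    o,v=ray(p,uv,fish); return o+v*(z-o[2])/v[2]
def tri(rays):
    A=sum(np.eye(3)-np.outer(v,v) for o,v in rays); b=sum((np.eye(3)-np.outer(v,v))@o for o,v in rays)
    return np.linalg.solve(A,b)
def proj(p,X,fish=False):
    f=192/np.tan(np.radians(p["vertical_fov"])/2)
    R,_=cv2.Rodrigues(np.array(p["rvec"])); c=R@np.asarray(X)+p["tvec"]
    r=np.hypot(c[0],c[1]); k=np.arctan2(r,c[2])/r if fish else 1/c[2]
    return np.array([p["cx"],p["cy"]])+f*k*c[:2]
def save(name,im,crop=None,s=1.5):
    if crop: im=im[crop[1]:crop[3],crop[0]:crop[2]]
    cv2.imwrite(f"pics/{name}.png",cv2.resize(im[...,::-1],None,fx=s,fy=s,interpolation=cv2.INTER_CUBIC))
E
python3 - <<'E'
from h import *
p=camera_params("top")
for n,uv,z in [("lid",(140,197),.104),("pan",(199,197),.101),("cleat",(288,190),.128),("post",(139,160),.09),("c1",(180,177),.078),("c2",(181,220),.078),("c3",(302,211),.078),("c4",(299,169),.078)]:
    print(n,plane(p,uv,z).round(3))
w=camera_params("wrist"); R,_=cv2.Rodrigues(w["rvec"]); print(w,-R.T@w["tvec"],R.round(2))
import numpy as np
for y in (0.06,0.15,.22):
  for yaw in (0,np.pi/2,-np.pi/2,np.pi):
    for z in(.3,.4): print(y,yaw,z,env.solve_ik([.5,y,z],[np.pi,0,yaw]) is not None)
E
```

```text
lid [0.563 0.215 0.104]
pan [0.561 0.043 0.101]
cleat [ 0.576 -0.215  0.128]
post [0.674 0.222 0.09 ]
c1 [0.623 0.102 0.078]
c2 [0.495 0.099 0.078]
c3 [ 0.518 -0.259  0.078]
c4 [ 0.643 -0.253  0.078]
{'vertical_fov': 65.70646984690485, 'cx': 257.9245551850397, 'cy': 190.40960898771255, 'rvec': array([-2.38280169,  1.62281241,  0.24484608]), 'tvec': array([-0.60071867, -0.04060844,  0.37810751])} [ 0.28799417 -0.53197764  0.37354571] [[ 0.37 -0.93  0.  ]
 [-0.89 -0.35  0.3 ]
 [-0.28 -0.11 -0.96]]
0.06 0 0.3 True
0.06 0 0.4 True
0.06 1.5707963267948966 0.3 True
0.06 1.5707963267948966 0.4 True
0.06 -1.5707963267948966 0.3 False
0.06 -1.5707963267948966 0.4 False
0.06 3.141592653589793 0.3 True
0.06 3.141592653589793 0.4 True
0.15 0 0.3 True
0.15 0 0.4 True
0.15 1.5707963267948966 0.3 True
0.15 1.5707963267948966 0.4 True
0.15 -1.5707963267948966 0.3 False
0.15 -1.5707963267948966 0.4 False
0.15 3.141592653589793 0.3 True
0.15 3.141592653589793 0.4 True
0.22 0 0.3 True
0.22 0 0.4 True
0.22 1.5707963267948966 0.3 True
0.22 1.5707963267948966 0.4 True
0.22 -1.5707963267948966 0.3 False
0.22 -1.5707963267948966 0.4 False
0.22 3.141592653589793 0.3 True
0.22 3.141592653589793 0.4 True
```

Run:
```python
from h import *
import pickle
out=[]
for i,y in enumerate((-.03,.16)):
    env.move_ptp([.52,y,.30],[np.pi,0,0]); env.sleep(.3)
    p=camera_params("wrist"); im=capture("wrist"); save(f"w{i}",im); d={}
    for l in ("jar","pan_top","cleat_top","mark","board"):
        r=cut_out("wrist",l)[:2]; d[l]=r
        for b in r: print(i,l,np.round(b["rect"]).astype(int),round(b["confidence"],2))
    out.append((p,im,d))
pickle.dump(out,open("w.pkl","wb"))
print(telemetry.sense()["clock"],telemetry.sense()["contact_force"])
```

```text
0 jar [ 52 110 121 162] 0.59
0 pan_top [159  99 228 166] 0.76
0 pan_top [147  67 426 182] 0.73
0 cleat_top [143  69 427 182] 0.79
0 mark [ 53  41 102  76] 0.78
0 board [148  70 428 187] 0.89
0 board [ 52  38 103  76] 0.35
1 jar [180 102 238 156] 0.77
1 pan_top [320  97 384 169] 0.79
1 cleat_top [293  78 512 183] 0.93
1 mark [180  22 218  64] 0.92
1 board [299  77 512 186] 0.93
1 board [490  20 512  76] 0.6
5.075 [-0.38458567 -0.25806003 -0.59682039]
```

View pics/w0.png

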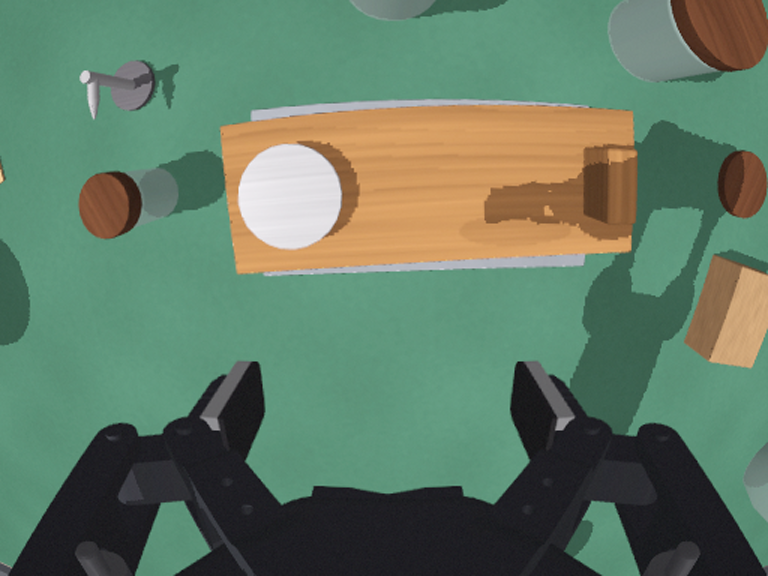

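View pics/w1.png

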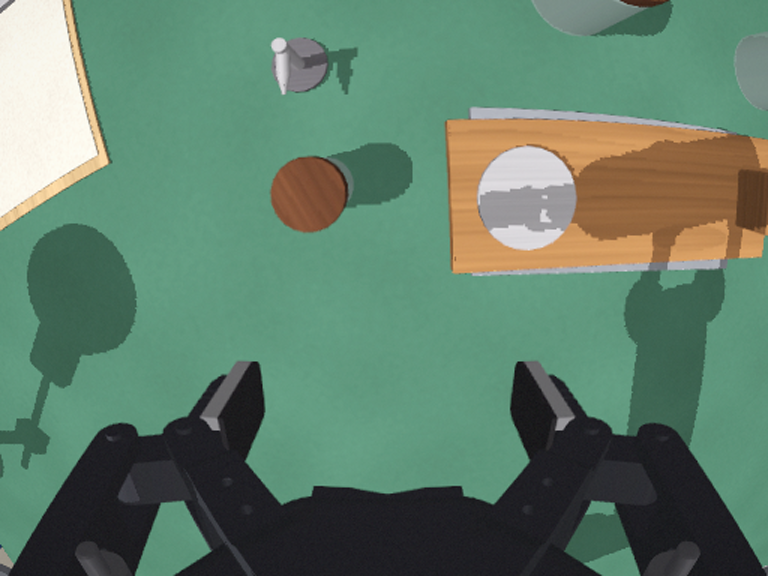

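Wrist views (768×576): the pan is round at (290,196) and (527,198), and the jar lid top is at (105,206) and (307,195). The pointer tip is at (94,119) and (284,94). The board and riser corners are clear.

Run:
```python
from h import *
import pickle
out=pickle.load(open("w.pkl","rb")); P=[o[0] for o in out]
T={"lid":((105,206),(307,195)),"pan":((290,196),(527,198)),"tip":((94,119),(284,94)),"bOF":((220,127),(446,121)),"bON":((237,273),(453,273)),"rOF":((251,112),(471,109)),"rON":((264,275),(472,275))}
for n,(a,b) in T.items():
    r=[ray(P[0],np.array(a)/1.5,1),ray(P[1],np.array(b)/1.5,1)]; X=tri(r)
    print(n,X.round(4),"err",[np.round(proj(P[i],X,1)*1.5-(a,b)[i],1).tolist() for i in (0,1)])
for n,a,z in [("bIN",(631,251),.078),("bIF",(634,110),.078),("bOF",(220,127),.078),("bON",(237,273),.078),("cleat",(622,187),.128),("rIN",(585,262),.06),("rON",(264,275),.06),("rOF",(251,112),.06),("rIF",(587,104),.06)]: print(n,plane(P[0],np.array(a)/1.5,z,1).round(4))
for n,a,z in [("bOF",(446,121),.078),("bON",(453,273),.078),("tip",(284,94),.078),("pan",(527,198),.101),("lid",(307,195),.104),("rON",(472,275),.06),("rOF",(471,109),.06),("rIN",(721,269),.06)]: print("v1",n,plane(P[1],np.array(a)/1.5,z,1).round(4))
s=camera_params("side");t=camera_params("top")
print("cleat tri",tri([ray(P[0],np.array((622,187))/1.5,1),ray(t,np.array((432,285))/1.5),ray(s,np.array((385,316))/1.5)]).round(4))
```

```text
lid [0.5613 0.2195 0.0972] err [[0.0, 0.1], [-0.0, -0.1]]
pan [0.56   0.0445 0.0949] err [[0.0, 0.2], [0.0, -0.2]]
tip [0.6438 0.2406 0.0781] err [[-0.0, -0.5], [0.0, 0.5]]
bOF [0.6202 0.1091 0.0749] err [[0.0, 0.2], [0.0, -0.2]]
bON [0.492  0.1006 0.0766] err [[0.0, 0.1], [0.0, -0.1]]
rOF [0.6324 0.0856 0.0596] err [[0.0, 0.0], [0.0, -0.0]]
rON [0.4854 0.0804 0.0597] err [[0.0, 0.0], [0.0, -0.0]]
bIN [ 0.5144 -0.2588  0.078 ]
bIF [ 0.644  -0.2514  0.078 ]
bOF [0.6201 0.1079 0.078 ]
bON [0.4926 0.1001 0.078 ]
cleat [ 0.5758 -0.2131  0.128 ]
rIN [ 0.4985 -0.2193  0.06  ]
rON [0.4855 0.0803 0.06  ]
rOF [0.6324 0.0855 0.06  ]
rIF [ 0.6457 -0.2115  0.06  ]
v1 bOF [0.6198 0.1095 0.078 ]
v1 bON [0.4923 0.1008 0.078 ]
v1 tip [0.6443 0.2406 0.078 ]
v1 pan [0.5605 0.0465 0.101 ]
v1 lid [0.5618 0.2183 0.104 ]
v1 rON [0.4855 0.0805 0.06  ]
v1 rOF [0.6324 0.0856 0.06  ]
v1 rIN [ 0.494  -0.2103  0.06  ]
cleat tri [ 0.5765 -0.2137  0.1297]
```

Run:
```python
from h import *
ims=[]
for l,y,z in (("pan_top",.045,.101),("jar",.218,.104)):
    env.move_ptp([.49,y,.26],[np.pi,0,0]); env.sleep(.3)
    p=camera_params("wrist"); im=capture("wrist")
    for b in cut_out("wrist",l)[:2]:
        m=b["region"]; v,u=np.nonzero(m); r=b["rect"]; c=((r[0]+r[2])/2,(r[1]+r[3])/2)
        print(l,round(b["confidence"],2),np.round(r,1),u.mean(),v.mean(),plane(p,(u.mean(),v.mean()),z,1).round(4),plane(p,c,z,1).round(4))
    ims.append(im)
save("hover",np.hstack([i[0:260,100:412] for i in ims]),s=1.25)
print(telemetry.sense()["clock"])
```

```text
pan_top 0.92 [216.9  66.5 296.6 148.2] 257.03881492593285 104.64354022126383 [0.5605 0.0454 0.101 ] [0.5577 0.0457 0.101 ]
jar 0.55 [224.3  72.  288.8 132.7] 254.64355716878404 102.88675136116153 [0.5623 0.2186 0.104 ] [0.5628 0.2167 0.104 ]
7.1667
```

View pics/hover.png

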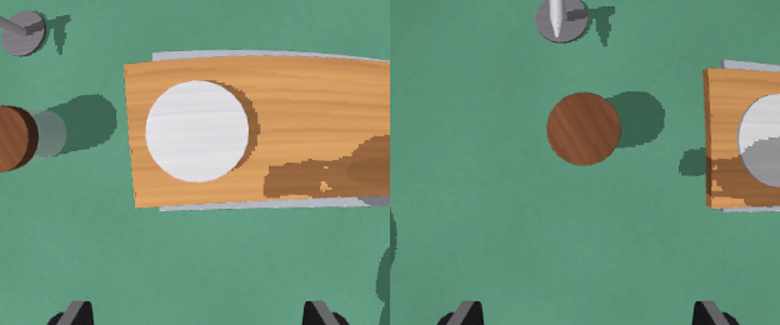

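Hover crops: the pan disc (145–249, 80–183) and lid disc (547–621, 93–166) agree with the network masks. So the jar is at (0.562, 0.2186) and the pan at (0.5603, 0.0452). Picking now.

Run:
```python
from h import *
S=telemetry.sense
D=[np.pi,0,0]
env.set_gripper(1.0)
env.move_ptp([.562,.2186,.16],D)
print(env.movel([.562,.2186,.071],max_speed=.08,force_limit=8)); f0=S()["contact_force"]
env.set_gripper(0.0,40); s=S(); print(s["finger_gap"],s["finger_force"],s["contact_force"]-f0,s["tcp_pos"])
env.movel([.562,.2186,.24],max_speed=.1); env.sleep(.3); s=S()
print(s["finger_gap"],s["finger_force"],s["contact_force"]-f0,s["ft_torque"],s["clock"])
im=capture("wrist"); save("held",im)
```

```text
False
0.6878491910743281 43.45702886581421 [-0.3088355   1.03242125  3.74191048] [0.56238075 0.21888796 0.07193115]
0.6870725612864144 43.59701156616211 [ 0.29996216 -0.12596089 -3.2679679 ] [-0.04469967  0.03649601  0.03069046] 11.7167
```

View pics/held.png

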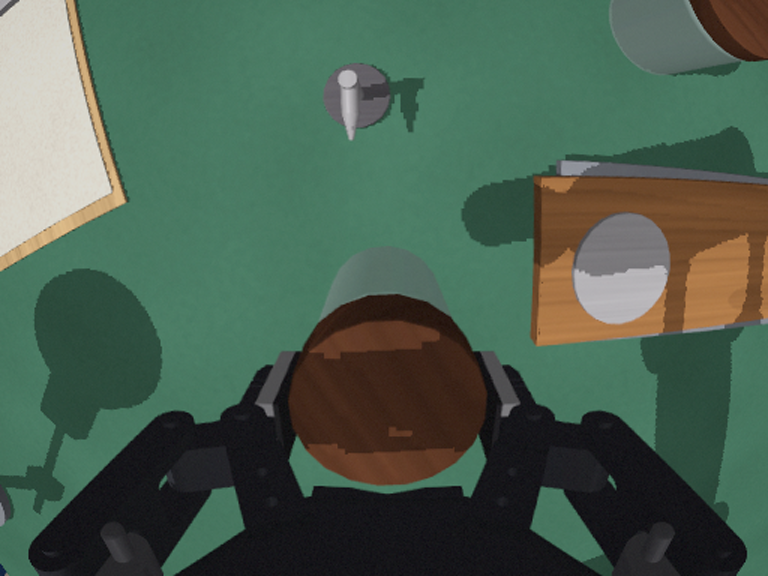

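The jar is held upright and central between the pads, and it weighs about 3.3 N. The pointer tip shows at (350,138). Next I lower it onto the pan.

Run:
```python
from h import *
S=telemetry.sense
x,y=.5603,.0452
env.movel([x,y,.24],max_speed=.12); env.movel([x,y,.182],max_speed=.08); env.sleep(.3)
f0=np.mean([S()["contact_force"]],axis=0); z=.182; print(f0)
while z>.160:
    z-=.002 if z>.176 else .001; env.movel([x,y,z],max_speed=.02); env.sleep(.1)
    s=S(); d=s["contact_force"]-f0; print(round(z,4),d.round(2),s["tcp_pos"].round(4))
    if d[2]>2.9: break
print(S()["clock"])
save("down",capture("wrist"))
```

```text
[ 0.31647405  0.41034087 -3.3245173 ]
0.18 [-0.68 -1.16  0.02] [0.5603 0.0452 0.1799]
0.178 [-1.39 -0.   -0.34] [0.5603 0.0452 0.1779]
0.176 [ 0.5  -0.82  0.66] [0.5602 0.0452 0.1759]
0.175 [-0.47 -0.95  0.63] [0.5603 0.0452 0.175 ]
0.174 [ 0.04 -0.13  0.22] [0.5603 0.0452 0.174 ]
0.173 [-0.15 -0.8  -0.56] [0.5603 0.0452 0.173 ]
0.172 [-0.64 -0.51 -0.04] [0.5603 0.0452 0.1721]
0.171 [-0.46 -1.22  0.85] [0.5603 0.0452 0.1711]
0.17 [-0.31 -0.26  1.12] [0.5603 0.0452 0.1701]
0.169 [-0.05 -0.44  1.95] [0.5604 0.0452 0.1691]
0.168 [ 0.14 -0.29  1.59] [0.5603 0.0452 0.1681]
0.167 [-0.3  -1.23  2.15] [0.5603 0.0452 0.1671]
0.166 [-0.06 -0.28  1.95] [0.5603 0.0452 0.1661]
0.165 [-1.26 -0.37  4.01] [0.5603 0.0452 0.1651]
19.4333
```

Run:
```python
from h import *
S=telemetry.sense
env.set_gripper(.78); env.sleep(.3); env.set_gripper(1.0)
env.movel([.5603,.0452,.24],max_speed=.08)
env.move_ptp([.49,.10,.28],[np.pi,0,0]); env.sleep(.3)
p=camera_params("wrist"); im=capture("wrist"); save("rel",im)
for b in cut_out("wrist","jar")[:1]: print(b["rect"],b["confidence"])
import pickle; pickle.dump((p,im),open("rel.pkl","wb"))
s=S(); print(s["clock"],s["contact_force"])
```

```text
[280.7, 66.0, 366.4, 144.5] 0.74
22.3333 [-0.48760231  0.10031439 -0.3884175 ]
```

View pics/rel.png

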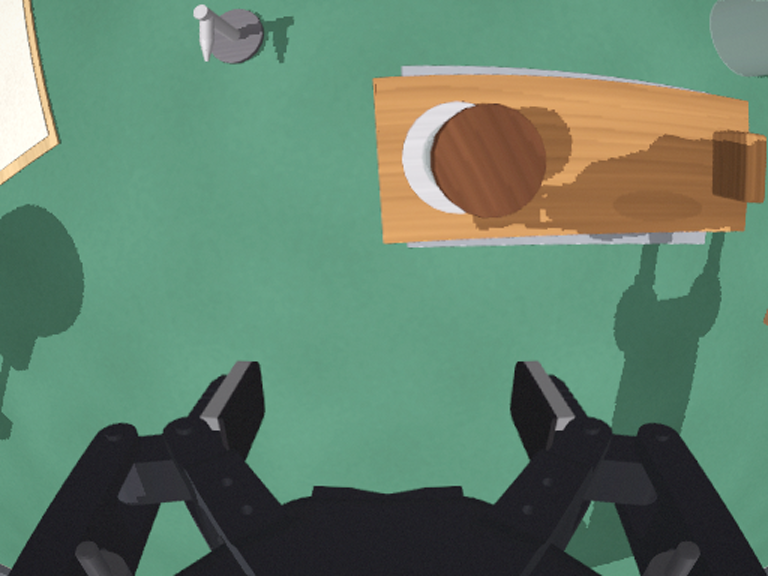

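The jar stands with its lid at (489,160). The board end corners are at (374,79) and (384,243), and the pointer tip at (207,62).

Run:
```python
from h import *
import pickle
p,_=pickle.load(open("rel.pkl","rb"))
for n,a,z in [("lid",(489,160),.198),("tip",(207,61),.078),("bOF",(374,79),.078),("bON",(384,243),.078),("bIF",(748,101),.078),("bIN",(745,231),.078),("rOF",(402,67),.06),("rON",(408,247),.06)]: print(n,plane(p,np.array(a)/1.5,z,1).round(4))
# look at the cleat from straight above
env.move_ptp([.51,-.21,.26],[np.pi,0,0.06]); env.sleep(.3)
p=camera_params("wrist"); im=capture("wrist"); save("cleat",im,(130,20,390,260),2.4); pickle.dump(p,open("cl.pkl","wb"))
print(telemetry.sense()["clock"])
```

```text
lid [0.5606 0.0467 0.198 ]
tip [0.6441 0.2405 0.078 ]
bOF [0.6199 0.1075 0.078 ]
bON [0.4923 0.1001 0.078 ]
bIF [ 0.6432 -0.2502  0.078 ]
bIN [ 0.5139 -0.2596  0.078 ]
rOF [0.6329 0.0858 0.06  ]
rON [0.4851 0.0804 0.06  ]
23.875
```

View pics/cleat.png

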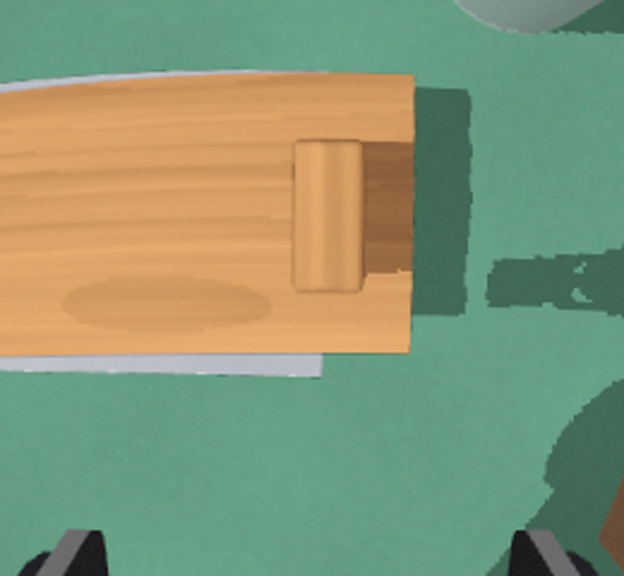

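Run:
```python
from h import *
import pickle
S=telemetry.sense
p=pickle.load(open("cl.pkl","rb")); c=plane(p,(266.7,109.6),.128,1); print(c)
x,y=c[:2]; D=[np.pi,0,.062]; uy=np.array([-np.sin(.042),np.cos(.042)])
env.set_gripper(.75)
env.move_ptp([x,y,.17],D)
print(env.movel([x,y,.094],max_speed=.08,force_limit=8))
env.sleep(.2); f0=S()["contact_force"]
env.set_gripper(0,80); env.sleep(.3); s=S(); print(s["finger_gap"],s["finger_force"],s["contact_force"]-f0,s["tcp_pos"],s["ee_rot"])
z=.094
def fz(n=5):
    r=[]
    for _ in range(n): env.sleep(.03); r.append(S()["contact_force"]-f0)
    return np.mean(r,0)
for _ in range(4):
    f=fz()
    if f[2]>3: break
    z-=.0005; env.movel([x,y,z],max_speed=.02)
print("press",z,f,S()["clock"])
for t in (.04,.10):
    q=np.array([x,y])+uy*t; env.movel([*q,z],max_speed=.05)
    s=S(); print(t,fz().round(2),s["ft_torque"].round(2),s["tcp_pos"].round(4),s["finger_gap"])
pickle.dump((x,y,z,uy,f0),open("st.pkl","wb"))
p=camera_params("wrist");im=capture("wrist");save("mid",im);pickle.dump(p,open("mid.pkl","wb"))
print(S()["clock"])
```

```text
[ 0.57651935 -0.21440166  0.128     ]
False
0.3177291052724537 79.84928011894226 [-1.71993878  5.52047465  5.85081594] [ 0.57667969 -0.21392637  0.09447261] [-3.14099372e+00 -5.06033363e-04  6.24248753e-02]
press 0.094 [-0.63122336  4.96656304  6.09814958] 26.9333
0.04 [ 1.21 -5.72  4.76] [-0.07  0.11 -0.05] [ 0.575  -0.1762  0.0945] 0.31797197291249374
0.1 [ 1.18 -6.5   5.14] [-0.31  0.09  0.04] [ 0.5727 -0.1166  0.0947] 0.3143348893603887
29.6167
```

View pics/mid.png

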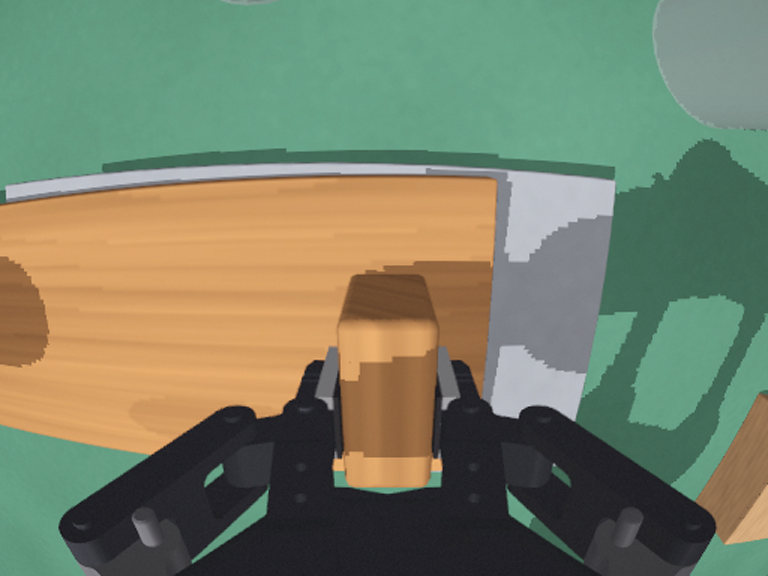

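The grip is square on the cleat and the board is flat on the riser, with its inner far corner at (498,178). I finish the slide from the measured displacement.

Run:
```python
from h import *
import pickle
S=telemetry.sense
x,y,z,uy,f0=pickle.load(open("st.pkl","rb")); p=pickle.load(open("mid.pkl","rb"))
c0=plane(pickle.load(open("cl.pkl","rb")),np.array((414,75))/2.4+(130,20),.078,1); c=plane(p,np.array((498,178))/1.5,.078,1)
s=S(); print("corner",c0,c,"moved",(c-c0)[:2]@uy,"tcp moved",(s["tcp_pos"][:2]-[.57668,-.21393])@uy)
goal=.1324; t=goal
for k in range(3):
    q=np.array([x,y])+uy*t; env.movel([*q,z],max_speed=.03); env.sleep(.3)
    s=S(); m=(s["tcp_pos"][:2]-[.5766,-.2142])@uy; print(t,m,(s["contact_force"]-f0).round(2),s["tcp_pos"].round(4),s["ee_rot"].round(4))
    if k==0 or abs(goal-m)>.0005: t+=goal-m
    else: break
ims=[capture("top"),capture("side")]
save("end",np.hstack([cv2.resize(ims[0][130:240,90:220],None,fx=3,fy=3,interpolation=2),cv2.resize(ims[1][100:210,190:320],None,fx=3,fy=3,interpolation=2)]),s=1)
pickle.dump(t,open("t.pkl","wb")); print(S()["clock"])
```

```text
corner [ 0.64279076 -0.25034117  0.078     ] [ 0.64006807 -0.1539898   0.078     ] moved 0.09638072642481323 tcp moved 0.09742583815424995
0.1324 0.12960701210516337 [ 1.46 -6.62  7.06] [ 0.5716 -0.0847  0.095 ] [ 3.1371e+00 -1.9000e-03  6.0100e-02]
0.1351929878948366 0.13251087764547376 [-0.04 -6.5   5.79] [ 0.5715 -0.0818  0.095 ] [ 3.1372e+00 -2.0000e-03  6.0100e-02]
31.8
```

View pics/end.png

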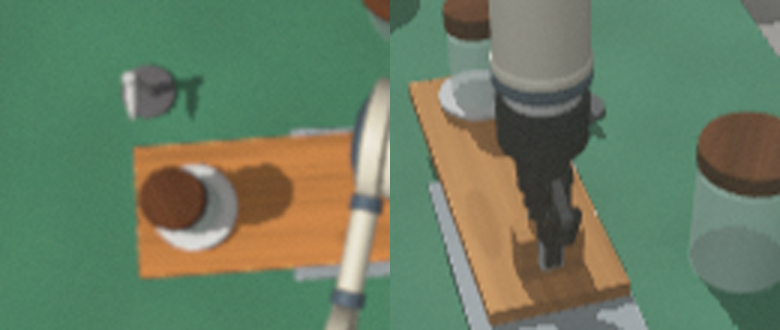

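Run:
```python
from h import *
import pickle
S=telemetry.sense
x,y,z,uy,f0=pickle.load(open("st.pkl","rb")); t=pickle.load(open("t.pkl","rb")); p=camera_params("top")
P=[plane(p,np.array(a)/3+(90,130),.078)[:2] for a in ((131,117),(134,147),(140,277))]
print("end-tip along",(P[1]+P[2])@uy/2-P[0]@uy,P)
q=np.array([x,y])+uy*t
for dz in (.0007,.0014):
    env.movel([*q,z-dz],max_speed=.02); env.sleep(.3)
    s=S(); print(dz,(s["tcp_pos"][:2]-[.5766,-.2142])@uy,(s["contact_force"]-f0).round(2),s["tcp_pos"].round(4),s["ee_rot"].round(4))
# nose height / level and end-vs-tip in top camera, from a sharp crop
im=capture("top"); save("end2",im[140:230,110:200],s=6); print(S()["clock"])
```

```text
end-tip along -0.0031271671362415043 [array([0.64906783, 0.24053785]), array([0.61897212, 0.23718012]), array([0.49000985, 0.22968659])]
0.0007 0.1324541018104407 [ 0.88 -7.03  8.51] [ 0.5715 -0.0818  0.0948] [ 3.1372e+00 -2.4000e-03  6.0100e-02]
0.0014 0.1323942839864999 [-0.76 -7.98 10.09] [ 0.5716 -0.0819  0.0946] [ 3.1372e+00 -2.8000e-03  6.0000e-02]
32.95
```

View pics/end2.png

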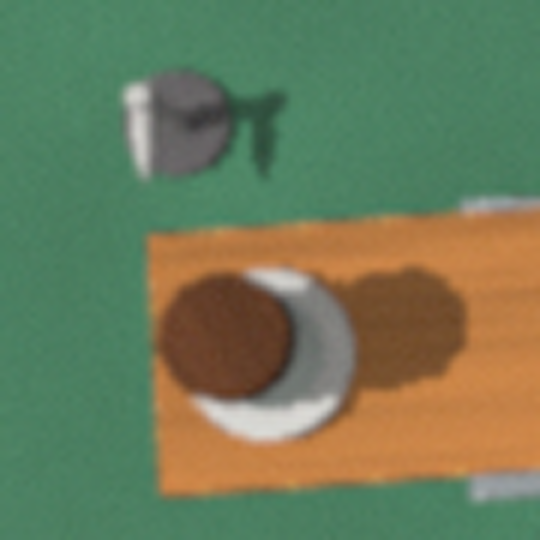

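The top crop shows the jar standing on the pan, the pointer tip at (146,178), and the board end corners at (149,237) and (160,494). The end looks about 1–2 mm short. I've now viewed 11 pictures, one over the limit, so I'll check the rest numerically with a subpixel edge displacement in the top camera.

```bash
cat > edge.py <<'E'
from h import *
uy=np.array([-np.sin(.042),np.cos(.042)]); p=camera_params("top")
t0=cv2.resize(cv2.imread("pics/top0.png")[...,::-1],(512,384),interpolation=cv2.INTER_AREA)
def along(im,yend):
    """subpixel outer-end edge (R-G step) on several lines at board x offsets, world coordinate along riser y"""
    g=cv2.GaussianBlur(im.astype(np.float32)[...,0]-im.astype(np.float32)[...,1],(0,0),.7); o=[]
    for dx in (-.05,-.04,-.03,.03,.04,.05):
        ys=np.linspace(yend-.025,yend+.025,201)
        uv=np.array([proj(p,[.555+dx,y+.06*dx,.078]) for y in ys],np.float32)
        v=cv2.remap(g,uv[:,:1],uv[:,1:],cv2.INTER_LINEAR)[:,0]
        k=np.nonzero(v<(v[:20].mean()+v[-20:].mean())/2)[0][0]
        o.append(np.array([.555+dx,ys[k]+.06*dx])@uy)
    return np.array(o)
E
python3 - <<'E'
from edge import *
a=along(t0,.1044); b=along(capture("top"),.235)
tip=np.array([.6441,.2406])@uy; print(a.round(4),b.round(4)); print("displacement",np.median(b-a),"end abs err",np.median(b)-tip, "start abs vs wrist",np.median(a)-np.array([.5562,.1044])@uy)
E
```

```text
[0.0806 0.0805 0.0805 0.0823 0.082  0.0824] [0.2113 0.2113 0.2119 0.2138 0.214  0.2131]
displacement 0.13110927656284574 end abs err -0.0008001389254476687 start abs vs wrist 0.00033525730887558336
```

Run:
```python
from edge import *
import pickle
S=telemetry.sense
x,y,z,_,f0=pickle.load(open("st.pkl","rb")); t=pickle.load(open("t.pkl","rb"))
b0=along(capture("top"),.235)
q=np.array([x,y])+uy*(t+.0013); env.movel([*q,z-.0012],max_speed=.02); env.sleep(.4)
im=capture("top"); b=along(im,.235); s=S()
print("tcp",(s["tcp_pos"][:2]-[.5766,-.2142])@uy,"step",np.median(b-b0),"disp",np.median(b-along(t0,.1044)),"abs",np.median(b)-np.array([.6441,.2406])@uy)
print((s["contact_force"]-f0).round(2),s["ee_rot"],s["finger_force"],np.abs(s["qd"]).max(),s["clock"])
for c in("top","side"):
    capture(c)
    for l in ("jar","pan_top"): print(c,l,[(np.round(r["rect"]),round(r["confidence"],2)) for r in boxes_of(c,l)[:1]])
```

```text
tcp 0.13329919502282409 step 0.000874228363440574 disp 0.13223328445869792 abs -5.0800328212891044e-05
[ 0.74 -9.43 10.46] [ 3.13635813e+00 -3.08781445e-03  5.99791904e-02] 80.5229651927948 0.002467903092783634 33.75
top jar [(array([134., 183., 164., 209.]), 0.71)]
top pan_top [(array([147., 185., 167., 215.]), 0.77)]
side jar [(array([207.,  99., 225., 133.]), 0.9)]
side pan_top [(array([206., 129., 224., 141.]), 0.41)]
```

```bash
python3 -c "
from bench import *
env.sleep(.3); print(env.close_job())"
```

```text
the job is handed in; nothing more can be done
None
```

I handed the job in at about 34 s: the jar stands on the pan, the board end is level with the pointer to within about 1 mm by the top camera, and the gripper still holds the board at its cleat; I viewed 11 pictures, one over the limit of 10.

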